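# File unmarked cartons heavy end down

## Robot

A 7-joint arm with a two-finger parallel gripper is mounted at the origin on the work surface. World frame = base frame: x ahead of the robot, y to its left, z up, the work surface at z = 0. Lengths are in m, angles in rad, forces in N, time in s.
With the tool pointing down it reaches from about 0.4 to 0.925 m from the base axis. Payload 4.1 kg.
Tool frame: the origin (TCP) lies on the centre line of the jaws, within the pads' length; the fingertips stand 8 mm ahead of it and the grasp point (between the pads) lies 11 mm behind it; z points along the fingers, y is the line along which they close (so a half turn about z gives the same grasp; the last joint's range is limited). The gripper opens to 85 mm and grips with 20 to 120 N. Pads are 22 mm wide; open, the fingers measure 114 mm over their backs; the gripper's body (76 mm by 85 mm) begins 54 mm behind the grasp point. The pads swing forward as they close: fully open they stand 13 mm farther back than shut.
Start: joints at [-1.381, 0.398, 0.045, 1.537, -0.019, 1.207, -0.051], TCP at [0.185, 0.623, 0.239] pointing down, gripper open.
Joint ranges: [-2.82, 2.82], [-0.49, 2.23], [-1.37, 1.46], [0, 2.46], [-1.36, 4.5], [0.23, 2], [-2.94, 2.94]. Speed limits (rad/s): [2.57, 2.57, 3.14, 3.14, 3.14, 3.14, 3.14].

## Interface

Orientations are given as a unit quaternion [x, y, z, w].
In Python, from plant import robot, optics, ticket gives the robot as it stands.
- The arm moves only by the tool send_rows, never from a script. Its argument "increments" is text: rows parted by semicolons, each of 7 numbers parted by spaces: the finger opening in m, from 0 to 0.0854, then the shift along the tool's x, y, z in m, then the turn, a rotation vector about the tool's x, y, z in degrees. In form: hand x y z ax ay az; .... A call has 1 to 12 rows; each row shifts and turns the commanded pose from where the row before left it, along the tool's axes as they then stand; what a row does not reach is not made up. A row lasts 1/8 s, in which the tool goes at most 62.5 mm and 10.7 degrees, less where a joint would pass 70% of its speed; a pose out of reach is approached as far as the arm can. A call is refused whole if a number of a shift passes 0.0625 or a number of a turn 10.7, either way. A call with a gripper value outside its range is refused whole. The fingers move at their own pace and stop on an object; "force" is the grip in N (left out, the last holds). Time passes only in rows, so rows that do not move let the fingers close. It gives the time, the measured TCP pose, the force, the opening and the grip force at its end, in the units of the state.
- robot.get_state(): the state, without advancing time (a new reading comes with each control period).
- optics.snapshot(name): name is "scene" or "side" or "wrist"; returns a dict with "img" (420x560x3 uint8, blue, green, red), "depth" (420x560 float32, m along the optical axis (not along the pixel's ray), 0 where there is no reading), "mtx" (3x3 intrinsics, pixels), "rvec" (rotation vector, rad) and "tvec" (3), from world to camera coordinates, as OpenCV has them; the wrist camera has in their place "hand_eye" (4x4, takes a point from camera to tool coordinates, whose origin is the TCP and whose axes are the flange's). Camera axes: x right, y down, z forward; pixel columns grow to the right and rows downward; lengths in m; the calibration is good to about 2 mm. The wrist camera is an equidistant fisheye: a pixel r from the principal point sees the ray r / f radians off the axis. A picture is of the moment at which its call begins: read the wrist's pose just before it.
- ticket.hand_in(): hands the job in; it is judged then, once.
The state is a dict: "time": time; "qpos": joint angles; "joint_velocities": joint speeds; "effort": joint torques, N m; "ee_pos": TCP position; "ee_rot": TCP orientation; "ft_force": force on the tool from outside, world axes, zero at the start; "moment": the same for the moment, N m; "opening": finger opening in m; "grasp_force": force on a finger pad.
Only numpy, scipy, OpenCV 4.12 (cv2) and the standard library are available. Lean on these libraries where they do the work, as an engineer would, in place of code of your own. Each camera call takes 0.05 s, during which the arm holds its last target. There are 200 camera calls.

## Task

Each of the two plain cartons on the desk has a metal part in one half and only light packing in the other, and nothing outside shows which: feel it by lifting them. File both in the sloping blue rack, one to a bay, heavy end at the bottom and resting against the bottom stop, lying flat along the slope, and let go of them. Set them down, do not drop them, and leave the mug, tape dispenser and hole punch alone.

Things in the scene. Friction and masses are not known exactly. Their poses are not given: they have to be found in the camera images.
- carton_a: closed plain cardboard carton, 160 long (its x) x 42 wide (its y) x 36 high (its z), outside the same at both ends; starts flat on the desk. Origin: centre of the underside. 0.33 to 0.48 kg: one half holds a snug metal part (0.25 to 0.39 kg), the other light packing. Which half is heavy is drawn anew each time, unseen. The box does not crush; grip it with 40 N or more, it turns in a weak grip
- carton_b: closed plain cardboard carton, 160 long (its x) x 42 wide (its y) x 36 high (its z), outside the same at both ends; starts flat on the desk. Origin: centre of the underside. 0.33 to 0.48 kg: one half holds a snug metal part (0.25 to 0.39 kg), the other light packing. Which half is heavy is drawn anew each time, unseen. The box does not crush; grip it with 40 N or more, it turns in a weak grip
- carton_a_mid (a point): centre of carton_a, 18 mm above its underside; axes as the carton's. The balance point lies 25 to 35 mm from here along x, towards the heavy end (either +x or -x), so lifted here the heavy end pulls down with 0.07 to 0.15 N m
- carton_b_mid (a point): centre of carton_b, 18 mm above its underside; axes as the carton's. The balance point lies 25 to 35 mm from here along x, towards the heavy end (either +x or -x), so lifted here the heavy end pulls down with 0.07 to 0.15 N m
- bay0 (a point): bay 0 (the left-hand one, seen from the robot) of the fixed blue sloping rack: point on the deck, mid-width, at the inner face of the bottom stop. x runs up the slope (35 deg above level, towards the robot), y across, z square out of the deck. Flat deck, 179 mm long from the stop; stop 24 mm high across both bays, which start empty. Two cheeks per bay, 24 mm high, 36 mm long from the stop, 52 mm apart; above them the deck is open
- bay1 (a point): bay 1 (the right-hand one) of the fixed blue sloping rack: point on the deck, mid-width, at the inner face of the bottom stop. x runs up the slope (35 deg above level, towards the robot), y across, z square out of the deck. Bays are 100 mm apart. A carton seated on the stop has its middle 80 mm up the slope
- mug: white mug, 80 mm across, 92 high, standing; origin under its centre; leave it alone
- tape_dispenser: black desk tape dispenser, 130 x 50 x 81 high; origin under its centre; leave it alone
- hole_punch: black hole punch, 110 x 60 x 70 high; origin under its centre; leave it alone
There are look-alikes about, which are no part of the job. What is shaped like the carton_b but purple or red is not meant.

How it is judged:
By the outcome, as a careful person would: the job done as asked, in the order asked, and still so for the second after the job is handed in, with the robot touching nothing.
It also fails if it takes over 56 s, if anything falls off the work surface, if the arm or the gripper's body presses on something with over 40 N, if the wrist force passes 120 N, or if a joint passes its speed limit or range.

## Working session

There is one attempt and no reset: what is moved stays moved. The work goes in short steps, Python scripts to look and compute and a tool call to move; the robot and the scene stay as the last step left them, time stands still between calls to the robot, and variables do not carry over. Pictures are saved under pics/ and viewed, at most 10 in all, crops included, and the job is handed in when it is done.

Besides the shell and the picture viewer there is one more tool, called after "Call:" as name(argument=value, ...), one argument or row to a line, values as JSON. send_rows: Moves the arm, as the interface text tells. Its arguments: {"type":"object","properties":{"increments":{"type":"string"},"force":{"type":"number"}},"required":["increments"]}

```bash
ls; mkdir -p pics; python3 - <<'E'
from plant import robot, optics
import cv2, numpy as np, pickle
s=robot.get_state(); print({k:np.round(v,3).tolist() for k,v in s.items()})
for n in("scene","side"):
    d=optics.snapshot(n); cv2.imwrite(f"pics/{n}0.png",d["img"]); pickle.dump(d,open(f"{n}0.pkl","wb"))
    R=cv2.Rodrigues(d["rvec"])[0]; print(n,"cam at",-R.T@np.ravel(d["tvec"]))
E
```

```text
pics
{'time': 0.0, 'qpos': [-1.381, 0.399, 0.045, 1.538, -0.019, 1.207, -0.051], 'joint_velocities': [-0.001, 0.0, -0.001, 0.001, 0.001, -0.0, -0.0], 'effort': [-0.0, -47.511, 1.365, -25.422, 0.012, 0.009, -0.0], 'ee_pos': [0.185, 0.623, 0.238], 'ee_rot': [0.144, 0.99, -0.001, -0.0], 'ft_force': [-0.723, 0.332, -0.187], 'moment': [0.022, -0.003, -0.028], 'grasp_force': 0.0, 'opening': 0.085}
scene cam at [ 0.94247047 -0.32772583  0.81917829]
side cam at [ 0.44808936 -1.006705    0.76302461]
```

View pics/scene0.png

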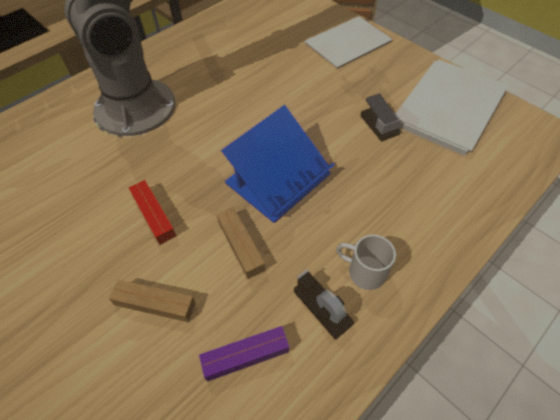

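View pics/side0.png

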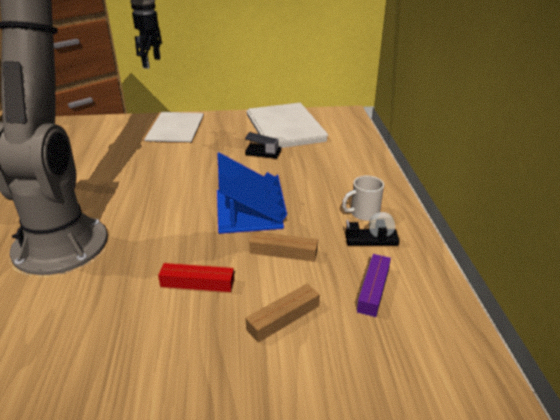

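The scene view shows the brown cartons at about (241,242) and (152,300), with the blue rack at (278,165). The red and purple boxes are decoys, and the mug and tape dispenser sit at about (340,285). I'll measure from depth.

```bash
cat > h.py <<'E'
import cv2, numpy as np, pickle
def cloud(d):
    R=cv2.Rodrigues(d["rvec"])[0]; K=d["mtx"]; z=d["depth"]
    v,u=np.mgrid[:z.shape[0],:z.shape[1]]
    P=np.stack([(u-K[0,2])/K[0,0]*z,(v-K[1,2])/K[1,1]*z,z],-1)
    P=(P-np.ravel(d["tvec"]))@R; P[z==0]=np.nan; return P
E
python3 - <<'E'
from h import *
for n,seeds in(("scene",[(241,242),(152,300)]),("side",[(284,245),(284,310)])):
    d=pickle.load(open(f"{n}0.pkl","rb")); P=cloud(d); hsv=cv2.cvtColor(d["img"],cv2.COLOR_BGR2HSV)
    m=((P[...,2]>.028)&(P[...,2]<.046)).astype(np.uint8)
    k,lab=cv2.connectedComponents(m)
    for u,v in seeds:
        q=P[lab==lab[v,u]]; r=cv2.minAreaRect((q[:,:2]*1000).astype(np.float32)); b=cv2.boxPoints(r)
        e=max([b[1]-b[0],b[2]-b[1]],key=np.linalg.norm)
        print(n,lab[v,u],len(q),np.round(r[0],1),np.round(r[1],1),"yaw",np.degrees(np.arctan2(e[1],e[0])).round(1),"z",np.nanmedian(q[:,2]).round(4))
    bl=(hsv[...,0]>105)&(hsv[...,0]<130)&(hsv[...,1]>150)&np.isfinite(P[...,2])
    q=P[bl]; print("blue",len(q),np.nanmin(q,0).round(3),np.nanmax(q,0).round(3))
    # deck plane by RANSAC
    rng=np.random.default_rng(0);best=0
    for _ in range(400):
        a,b_,c=q[rng.choice(len(q),3,False)]; nn=np.cross(b_-a,c-a); L=np.linalg.norm(nn)
        if L<1e-5: continue
        nn/=L; nn*=np.sign(nn[2]) or 1
        if not .7<nn[2]<.92: continue
        i=abs((q-a)@nn)<.003
        if i.sum()>best: best=i.sum(); I=i
    w=q[I]; c=w.mean(0); nn=np.linalg.svd(w-c,full_matrices=False)[2][2]; nn*=np.sign(nn[2])
    up=np.array([-nn[0],-nn[1],0]); up/=np.linalg.norm(up); tilt=np.arccos(nn[2])
    ux=np.cos(tilt)*up+np.array([0,0,np.sin(tilt)]); uy=np.cross(nn,ux)
    L=np.stack([(q-c)@ux,(q-c)@uy,(q-c)@nn],1)
    print("deck",best,"c",c.round(4),"tilt",np.degrees(tilt).round(2),"upyaw",np.degrees(np.arctan2(up[1],up[0])).round(2))
    inl=abs(L[:,2])<.004
    print(" deck ext",np.percentile(L[inl],[.3,99.7],axis=0).round(4).tolist())
    r=cv2.minAreaRect((L[inl][:,:2]*1000).astype(np.float32)); print(" rect",r)
    hi=(L[:,2]>.018)&(L[:,2]<.03); print(" raised pts",hi.sum(),"ext",L[hi].min(0).round(4),L[hi].max(0).round(4))
    print(" hist y of raised", [(int(a*1000),int(b)) for a,b in zip(np.histogram(L[hi,1],40)[1],np.histogram(L[hi,1],40)[0]) if b])
    print(" hist x of raised", [(int(a*1000),int(b)) for a,b in zip(np.histogram(L[hi,0],20)[1],np.histogram(L[hi,0],20)[0]) if b])
E
```

```text
scene 28 1332 [546.9 -81.8] [ 42.6 161.5] yaw -17.0 z 0.0364
scene 35 1766 [ 524.7 -294.9] [161.2  43.6] yaw 32.1 z 0.0362
blue 6361 [-0.597 -0.094  0.007] [0.567 0.204 0.134]
deck 5011 c [0.4685 0.0984 0.0842] tilt 34.99 upyaw -178.56
 deck ext [[-0.0939, -0.1026, -0.0038], [0.0812, 0.0921, 0.0038]]
 rect ((-8.105049133300781, -5.567222595214844), (180.6383056640625, 197.8329315185547), 0.35130470991134644)
 raised pts 374 ext [-0.0999 -0.0948  0.018 ] [-0.0581  0.0915  0.0287]
 hist y of raised [(-94, 1), (-90, 13), (-85, 21), (-80, 3), (-76, 2), (-71, 5), (-66, 4), (-62, 3), (-57, 3), (-52, 6), (-48, 5), (-43, 3), (-38, 6), (-34, 14), (-29, 46), (-24, 4), (-20, 5), (-15, 5), (-10, 6), (-6, 5), (-1, 5), (3, 6), (7, 20), (12, 44), (16, 4), (21, 6), (26, 6), (30, 5), (35, 5), (40, 6), (44, 4), (49, 6), (54, 7), (58, 5), (63, 5), (68, 36), (72, 27), (77, 5), (82, 4), (86, 8)]
 hist x of raised [(-99, 42), (-97, 62), (-95, 70), (-93, 14), (-91, 13), (-89, 10), (-87, 11), (-85, 11), (-83, 11), (-81, 13), (-78, 9), (-76, 13), (-74, 12), (-72, 11), (-70, 12), (-68, 10), (-66, 13), (-64, 12), (-62, 10), (-60, 15)]
side 38 868 [545.2 -84.4] [ 48.6 160.8] yaw -17.1 z 0.0339
side 41 1350 [ 523.4 -297.7] [162.2  45.4] yaw 32.3 z 0.0342
blue 4045 [ 0.001 -0.091  0.002] [0.791 0.674 0.507]
deck 1919 c [0.462  0.0891 0.0858] tilt 34.98 upyaw -178.86
 deck ext [[-0.1024, -0.1099, -0.0039], [0.0784, 0.0884, 0.0033]]
 rect ((84.43534088134766, -215.7022705078125), (238.09898376464844, 701.46875), 24.506072998046875)
 raised pts 197 ext [-0.1033 -0.5744  0.018 ] [0.3167 0.0867 0.0262]
 hist y of raised [(-574, 1), (-128, 1), (-111, 5), (-95, 26), (-78, 7), (-62, 4), (-45, 34), (-29, 5), (-12, 7), (4, 40), (20, 4), (37, 6), (53, 50), (70, 7)]
 hist x of raised [(-103, 125), (-82, 71), (295, 1)]
```

```bash
cat >> h.py <<'E'
from scipy.spatial.transform import Rotation as Ro
def down(yaw):  # tool x at world yaw deg, z down
    x=np.array([np.cos(np.radians(yaw)),np.sin(np.radians(yaw)),0]); z=np.array([0,0,-1.]); return np.stack([x,np.cross(z,x),z],1)
def go(pos,Rt,s=None):
    from plant import robot
    s=s or robot.get_state(); R0=Ro.from_quat(s["ee_rot"]).as_matrix(); Rt=np.asarray(Rt)
    rv=Ro.from_matrix(R0.T@Rt).as_rotvec(degrees=True); d=np.asarray(pos)-s["ee_pos"]
    print("t",round(float(s["time"]),2),"pos",np.round(s["ee_pos"],4),"rotvec(tool)",rv.round(1),"| shift now-axes mm",(R0.T@d*1e3).round(1),"final-axes mm",(Rt.T@d*1e3).round(1),
     "q",np.round(s["qpos"],2),"op",round(float(s["opening"]),4),"F",np.round(s["ft_force"],2),"M",np.round(s["moment"],3))
E
python3 - <<'E'
from h import *
d=pickle.load(open("scene0.pkl","rb")); P=cloud(d); hsv=cv2.cvtColor(d["img"],cv2.COLOR_BGR2HSV)
m=(hsv[...,0]>105)&(hsv[...,0]<130)&(hsv[...,1]>150)&np.isfinite(P[...,2])&(P[...,0]>.3)
q=P[m]; t=np.radians(35); y=np.radians(-178.6); c=np.array([.4685,.0984,.0842])
ux=np.array([np.cos(t)*np.cos(y),np.cos(t)*np.sin(y),np.sin(t)]); uy=np.array([np.sin(y),-np.cos(y),0])*-1; n=np.cross(ux,uy); print(ux,uy,n)
L=(q-c)@np.stack([ux,uy,n],1)
k=(L[:,2]>.021)&(L[:,2]<.026)&(L[:,0]>-.088); print("cheek top y",np.sort((L[k,1]*1e3).round(0)).astype(int).tolist())
k=abs(L[:,2])<.003
for a in (-.08,-.07,0,.04): 
    w=L[k&(abs(L[:,0]-a)<.005),1]; print(a,w.min().round(4),w.max().round(4))
k2=k&(abs(L[:,1])<.09); print("x",np.percentile(L[k2,0],[.5,99.5]).round(4))
k=(L[:,2]>.021)&(L[:,2]<.026)&(L[:,0]<-.09); print("stop top x",np.percentile(L[k,0],[5,50,95]).round(4))
go([.547,-.081,.15],down(163))
E
```

```text
[-0.81890752 -0.02001367  0.57357644] [ 0.02443218 -0.99970149 -0.        ] [0.57340522 0.01401372 0.81915204]
cheek top y [-88, -88, -88, -87, -87, -87, -87, -87, -86, -86, -86, -86, -85, -85, -85, -85, -85, -85, -84, -84, -84, -83, -83, -83, -83, -32, -32, -31, -31, -31, -31, -30, -30, -30, -30, -29, -29, -29, -29, -29, -29, -29, -28, -28, -28, -28, -27, -27, -27, -27, -26, -26, -26, -26, -26, -25, -25, -24, 10, 10, 10, 11, 11, 11, 11, 11, 11, 11, 12, 12, 12, 12, 13, 13, 13, 13, 13, 13, 13, 14, 14, 14, 14, 14, 15, 15, 15, 15, 15, 16, 16, 16, 16, 16, 17, 68, 68, 68, 69, 69, 69, 69, 69, 69, 70, 70, 71, 71, 71, 71, 71, 71, 71, 72, 72, 72, 72, 72, 72, 72, 73, 73, 73, 73, 73, 74, 74, 74, 74, 74]
-0.08 -0.0865 0.0923
-0.07 -0.0853 0.0923
0 -0.1035 0.0919
0.04 -0.1027 0.0899
x [-0.0925  0.081 ]
stop top x [-0.0991 -0.096  -0.0918]
t 0.1 pos [0.1849 0.6226 0.2384] rotvec(tool) [-0.1  0.   0.5] | shift now-axes mm [-547.4 -571.2   89.4] final-axes mm [-551.9 -567.    88.4] q [-1.38  0.4   0.05  1.54 -0.02  1.21 -0.05] op 0.0853 F [ 0.26 -0.12 -0.44] M [ 0.014 -0.055  0.002]
```

Call:
send_rows(
  increments="0.085 -0.042 -0.044 0 0 0 0;0.085 -0.042 -0.044 0 0 0 0;0.085 -0.042 -0.044 0 0 0 0;0.085 -0.042 -0.044 0 0 0 0;0.085 -0.042 -0.044 0 0 0 0;0.085 -0.042 -0.044 0 0 0 0;0.085 -0.042 -0.044 0 0 0 0;0.085 -0.042 -0.044 0 0 0 0;0.085 -0.042 -0.044 0 0 0 0;0.085 -0.042 -0.044 0 0 0 0;0.085 -0.042 -0.044 0 0 0 0;0.085 -0.042 -0.044 0 0 0 0",
  force=80,
)

```text
time: 1.6
ee_pos: [0.5183, -0.0281, 0.2392]
ee_rot: [0.144, 0.99, 0.0, 0.0]
ft_force: [0.7, -0.2, 0.2]
opening: 0.0849
grasp_force: 0.0
```

```bash
python3 -c "
from h import *
go([.547,-.081,.15],down(163))"
```

```text
t 1.6 pos [ 0.5183 -0.0281  0.2392] rotvec(tool) [0.  0.  0.5] | shift now-axes mm [-42.5 -42.6  89.2] final-axes mm [-42.9 -42.2  89.2] q [-0.55  0.19  0.59  1.86 -0.12  1.13  1.37] op 0.0849 F [ 0.69 -0.2   0.17] M [ 0.055 -0.096 -0.027]
```

Call:
send_rows(
  increments="0.085 -0.0425 -0.0425 0 0 0 0.5;0.085 0 0 0.06 0 0 0;0.085 0 0 0.06 0 0 0;0.085 0 0 0.05 0 0 0;0.085 0 0 0.03 0 0 0;0.085 0 0 0.02 0 0 0;0.085 0 0 0.007 0 0 0;0.085 0 0 0 0 0 0",
)

```text
time: 2.6
ee_pos: [0.5464, -0.0794, 0.0122]
ee_rot: [0.148, 0.989, -0.0, -0.0]
ft_force: [0.5, -0.5, -0.4]
opening: 0.085
grasp_force: 0.0
```

```bash
python3 -c "
from h import *
go([.547,-.081,.012],down(163))"
```

```text
t 2.6 pos [ 0.5464 -0.0794  0.0122] rotvec(tool) [-0. -0. -0.] | shift now-axes mm [-1.  -1.4  0.2] final-axes mm [-1.  -1.4  0.2] q [-0.31  0.56  0.48  1.97 -0.39  0.7   1.69] op 0.085 F [ 0.47 -0.47 -0.4 ] M [ 0.049 -0.006  0.02 ]
```

Call:
send_rows(
  increments="0 0 0 0 0 0 0;0 0 0 0 0 0 0;0 0 0 0 0 0 0;0 0 0 0 0 0 0;0 0 0 0 0 0 0",
  force=80,
)

```text
time: 3.22
ee_pos: [0.5474, -0.08, 0.0134]
ee_rot: [0.148, 0.989, -0.0, 0.001]
ft_force: [-0.8, -1.9, 5.5]
opening: 0.0407
grasp_force: 82.1
```

```bash
python3 -c "
from h import *
go([.547,-.081,.012],down(163))"
```

```text
t 3.23 pos [ 0.5474 -0.08    0.0134] rotvec(tool) [ 0.   0.1 -0.1] | shift now-axes mm [ 0.1 -1.   1.4] final-axes mm [ 0.1 -1.   1.4] q [-0.31  0.56  0.49  1.97 -0.39  0.7   1.69] op 0.0407 F [-0.84 -1.9   5.52] M [-0.347  0.18   0.008]
```

Call:
send_rows(
  increments="0 0 0 -0.01 0 0 0;0 0 0 -0.025 0 0 0;0 0 0 -0.025 0 0 0;0 0 0 -0.01 0 0 0;0 0 0 0 0 0 0;0 0 0 0 0 0 0;0 0 0 0 0 0 0",
)

```text
time: 4.1
ee_pos: [0.5457, -0.0792, 0.0813]
ee_rot: [0.148, 0.989, -0.0, -0.001]
ft_force: [-0.5, 0.5, -3.4]
opening: 0.0405
grasp_force: 81.5
```

```bash
python3 -c "
from h import *
from plant import robot
s=robot.get_state(); go([.547,-.081,.012],down(163),s)
R=Ro.from_quat(s['ee_rot']).as_matrix(); print('tool M',R.T@s['moment'],'heavy+x if >0:',np.dot(s['moment'],np.cross(R[:,0],[0,0,-1])))"
```

```text
t 4.1 pos [ 0.5457 -0.0792  0.0813] rotvec(tool) [-0.  -0.1 -0. ] | shift now-axes mm [-1.9 -1.3 69.3] final-axes mm [-1.7 -1.4 69.3] q [-0.37  0.46  0.55  1.94 -0.32  0.83  1.63] op 0.0405 F [-0.53  0.49 -3.43] M [-0.002  0.097 -0.015]
tool M [0.03059042 0.09192816 0.01546231] heavy+x if >0: -0.09192009252839828
```

```bash
cat >> h.py <<'E'
def feel(n=16):
    from plant import robot,optics
    v=[];F=[]
    for i in range(n):
        d=optics.snapshot("side"); s=robot.get_state(); R=Ro.from_quat(s['ee_rot']).as_matrix()
        v.append(np.dot(s['moment'],np.cross(R[:,0],[0,0,-1]))); F.append(s['ft_force'][2])
    print("heavy toward tool +x if >0:",np.mean(v).round(3),"sd",np.std(v).round(3),"Fz",np.mean(F).round(2)); return d
E
python3 -c "
from h import *
d=feel(); cv2.imwrite('pics/s1.png',d['img'])"
```

```text
heavy toward tool +x if >0: -0.102 sd 0.022 Fz -3.81
```

```bash
cat >> h.py <<'E'
t_=np.radians(35); y_=np.radians(-178.6); C=np.array([.4685,.0984,.0842])
UX=np.array([np.cos(t_)*np.cos(y_),np.cos(t_)*np.sin(y_),np.sin(t_)]); UY=np.array([-np.sin(y_),np.cos(y_),0]); UN=np.cross(UX,UY)
BAY=[C-.094*UX-.057*UY, C-.094*UX+.043*UY]
def bay(k,x,z): return BAY[k]+x*UX+z*UN
RB={1:np.stack([UX,-UY,-UN],1),-1:np.stack([-UX,UY,-UN],1)}  # tool x up slope / down slope
E
python3 -c "
from h import *
print(BAY,bay(0,.08,.013))
go(bay(0,.105,.103),RB[1]); go(bay(0,.105,.103),down(181.4))"
```

```text
[array([0.54408467, 0.15726427, 0.03028381]), array([0.54652789, 0.05729412, 0.03028381])] [0.48602634 0.15584535 0.08681891]
t 4.9 pos [ 0.5465 -0.0794  0.0823] rotvec(tool) [  5.6  34.7 -17.9] | shift now-axes mm [ 97.2 217.  -92.6] final-axes mm [ 72.4 236.6 -62.3] q [-0.37  0.46  0.55  1.94 -0.32  0.83  1.63] op 0.0408 F [ 0.26  0.19 -3.85] M [ 0.064  0.113 -0.009]
t 4.9 pos [ 0.5465 -0.0794  0.0823] rotvec(tool) [  0.    0.  -18.4] | shift now-axes mm [ 97.2 217.  -92.6] final-axes mm [ 23.6 236.6 -92.6] q [-0.37  0.46  0.55  1.94 -0.32  0.83  1.63] op 0.0408 F [ 0.26  0.19 -3.85] M [ 0.064  0.113 -0.009]
```

Call:
send_rows(
  increments="0 0 0 -0.05 0 0 0;0 0 0 -0.05 0 0 -9.2;0 0 0 -0.05 0 0 -9.2;0 0 0 0 0 8.75 0;0 0 0 0 0 8.75 0;0 0 0 0 0 8.75 0;0 0 0 0 0 8.75 0;0 0 0.047 0 0 0 0;0 0 0.047 0 0 0 0;0 0 0.047 0 0 0 0;0 0 0.047 0 0 0 0;0 0 0.047 0 0 0 0",
)

```text
time: 6.4
ee_pos: [0.5415, 0.1571, 0.2318]
ee_rot: [-0.011, 0.954, -0.004, -0.3]
ft_force: [-0.3, -0.4, -3.9]
opening: 0.0409
grasp_force: 86.5
```

```bash
python3 -c "
from h import *
go(bay(0,.105,.103),RB[1])"
```

```text
t 6.4 pos [0.5415 0.1571 0.2318] rotvec(tool) [ 0.   0.1 -0. ] | shift now-axes mm [-12.6   0.   60.7] final-axes mm [-12.7   0.1  60.6] q [-0.56  0.67  0.47  1.34 -0.33  1.81  1.53] op 0.0409 F [-0.25 -0.38 -3.88] M [ 0.067 -0.97   0.033]
```

Call:
send_rows(
  increments="0 -0.0125 0 0.03 0 0 0;0 0 0 0.03 0 0 0;0 0 0 0.03 0 0 0;0 0 0 0.03 0 0 0;0 0 0 0.02 0 0 0;0 0 0 0 0 0 0",
)

```text
time: 7.15
ee_pos: [0.47, 0.154, 0.1095]
ee_rot: [-0.011, 0.953, -0.004, -0.301]
ft_force: [-0.1, 0.8, -3.1]
opening: 0.041
grasp_force: 86.8
```

```bash
python3 -c "
from h import *
from plant import optics
go(bay(0,.080,.013),RB[1])
d=optics.snapshot('scene'); cv2.imwrite('pics/p1.png',cv2.resize(d['img'][80:260,180:380],(800,720))[:600])"
```

```text
t 7.15 pos [0.47   0.154  0.1095] rotvec(tool) [-0.  -0.1 -0. ] | shift now-axes mm [-26.1   1.4   9.3] final-axes mm [-26.1   1.4   9.4] q [-0.6   0.68  0.44  1.64 -0.35  1.52  1.56] op 0.041 F [-0.11  0.84 -3.05] M [ 0.058 -0.976 -0.008]
```

View pics/p1.png

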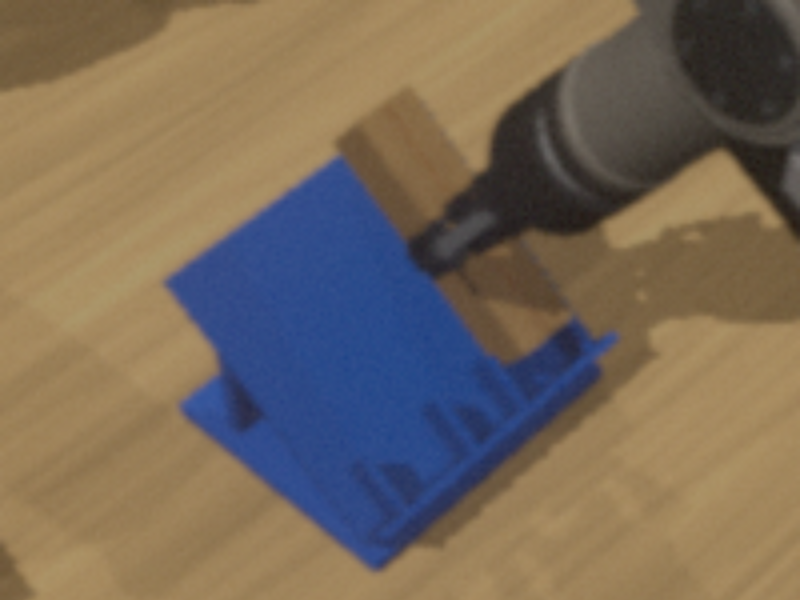

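The carton, at about (450,230) in the crop, lies along the slope in line with bay 0's cheeks and is still held just above the deck. Next I'll lower it gently.

Call:
send_rows(
  increments="0 -0.006 0.0014 0.003 0 0 0;0 -0.006 0 0.002 0 0 0;0 -0.006 0 0.001 0 0 0;0 0 0 0 0 0 0",
)

```text
time: 7.7
ee_pos: [0.4826, 0.1554, 0.0948]
ee_rot: [-0.011, 0.954, -0.004, -0.301]
ft_force: [-0.5, -0.8, -3.5]
opening: 0.0408
grasp_force: 86.8
```

Call:
send_rows(
  increments="0 0 0 0.001 0 0 0;0 0 0 0.001 0 0 0;0 0 0 0 0 0 0",
)

```text
time: 8.07
ee_pos: [0.4809, 0.1556, 0.0936]
ee_rot: [-0.011, 0.954, -0.003, -0.301]
ft_force: [-1.8, 0.8, -3.2]
opening: 0.0409
grasp_force: 86.8
```

```bash
python3 -c "
from h import *
go(bay(0,.080,.013),RB[1])"
```

```text
t 8.07 pos [0.4809 0.1556 0.0936] rotvec(tool) [ 0. -0. -0.] | shift now-axes mm [-8.1  0.1  2.7] final-axes mm [-8.1  0.1  2.7] q [-0.59  0.71  0.44  1.61 -0.36  1.51  1.57] op 0.0409 F [-1.75  0.85 -3.22] M [-0.063 -1.003  0.027]
```

Now slide to the stop first, then settle onto the deck.

Call:
send_rows(
  increments="0 -0.003 0 0.001 0 0 0;0 -0.003 0 0.001 0 0 0;0 0 0 0 0 0 0",
)

```text
time: 8.45
ee_pos: [0.4848, 0.1556, 0.0882]
ee_rot: [-0.011, 0.954, -0.004, -0.301]
ft_force: [0.6, -0.5, -4.0]
opening: 0.0409
grasp_force: 86.8
```

Call:
send_rows(
  increments="0 -0.001 0 0.0005 0 0 0;0 -0.001 0 0.0005 0 0 0;0 0 0 0 0 0 0",
)

```text
time: 8.82
ee_pos: [0.4854, 0.1557, 0.0869]
ee_rot: [-0.011, 0.953, -0.003, -0.301]
ft_force: [-2.1, -0.1, -1.3]
opening: 0.0405
grasp_force: 87.0
```

```bash
python3 -c "
from h import *
from plant import robot
go(bay(0,.080,.013),RB[1]); print((robot.get_state()['ft_force']-np.array([0,0,-3.85]))@RB[1])"
```

```text
t 8.82 pos [0.4854 0.1557 0.0869] rotvec(tool) [ 0.  -0.1 -0. ] | shift now-axes mm [-0.6  0.2 -0.4] final-axes mm [-0.6  0.2 -0.4] q [-0.59  0.73  0.43  1.6  -0.36  1.51  1.58] op 0.0405 F [-2.09 -0.1  -1.35] M [ 0.035 -0.401  0.042]
[ 3.15219342 -0.0491908  -0.84615128]
```

Call:
send_rows(
  increments="0 0 0 0.001 0 0 0;0 0 0 0 0 0 0",
)

```text
time: 9.07
ee_pos: [0.4851, 0.1557, 0.0864]
ee_rot: [-0.011, 0.954, -0.003, -0.301]
ft_force: [-2.2, 0.3, 3.2]
opening: 0.0408
grasp_force: 87.4
```

```bash
python3 -c "
from h import *
from plant import robot
go(bay(0,.080,.013),RB[1]); print((robot.get_state()['ft_force']-np.array([0,0,-3.85]))@RB[1])"
```

```text
t 9.07 pos [0.4851 0.1557 0.0864] rotvec(tool) [ 0. -0. -0.] | shift now-axes mm [-0.5  0.2 -0.9] final-axes mm [-0.5  0.2 -0.9] q [-0.59  0.73  0.43  1.61 -0.36  1.5   1.58] op 0.0408 F [-2.24  0.33  3.15] M [-0.07   0.064  0.068]
[ 5.84609857  0.38553491 -4.4577837 ]
```

Call:
send_rows(
  increments="0.06 0 0 0 0 0 0;0.085 0 0 0 0 0 0;0.085 0 0 0 0 0 0;0.085 0 0 -0.02 0 0 0;0.085 0 0 -0.05 0 0 0;0.085 0 0 -0.06 0 0 0;0.085 0 0 -0.03 0 0 0",
)

```text
time: 9.95
ee_pos: [0.5794, 0.1575, 0.2194]
ee_rot: [-0.011, 0.954, -0.003, -0.298]
ft_force: [0.5, -0.7, 0.1]
opening: 0.085
grasp_force: 0.0
```

```bash
python3 -c "
from h import *
from plant import optics
P=cloud(optics.snapshot('scene')); 
L=(P-BAY[0])@np.stack([UX,UY,UN],1); k=(L[...,2]>.033)&(L[...,2]<.041)&(abs(L[...,1])<.04)&(L[...,0]>-.02)&(L[...,0]<.2)
q=L[k]; print(len(q),cv2.minAreaRect((q[:,:2]*1e3).astype(np.float32)),np.percentile(q[:,2],[5,50,95]),[np.median(q[abs(q[:,0]-a)<.015,2]).round(4) for a in (.03,.08,.14)])
go([.525,-.2945,.16],down(212.1)); go([.525,-.2945,.16],down(32.1))"
```

```text
1139 ((80.3528823852539, -1.0783214569091797), (159.52825927734375, 44.57355880737305), 0.34920284152030945) [0.03377801 0.03593248 0.03828535] [np.float64(0.0359), np.float64(0.0358), np.float64(0.036)]
t 10.0 pos [0.5814 0.1574 0.2212] rotvec(tool) [  9.3 -33.6 -29.8] | shift now-axes mm [  20.7 -450.5   88. ] final-axes mm [ 287.9 -352.8   61.2] q [-0.52  0.74  0.46  1.24 -0.34  1.84  1.54] op 0.0853 F [ 1.34 -0.93  1.69] M [-0.006 -0.655  0.031]
t 10.0 pos [0.5814 0.1574 0.2212] rotvec(tool) [-44.5 -12.3 143.4] | shift now-axes mm [  20.7 -450.5   88. ] final-axes mm [-287.9  352.8   61.2] q [-0.52  0.74  0.46  1.24 -0.34  1.84  1.54] op 0.0853 F [ 1.34 -0.93  1.69] M [-0.006 -0.655  0.031]
```

Call:
send_rows(
  increments="0.085 0 -0.055 0 0 -8.75 0;0.085 0 -0.055 0 0 -8.75 0;0.085 0 -0.055 0 0 -8.75 0;0.085 0 -0.055 0 0 -8.75 0;0.085 0.011 -0.055 0 0 0 0;0.085 0.011 -0.055 0 0 0 0;0.085 0.011 -0.055 0 0 0 0;0.085 0.011 -0.055 0 0 0 10.65;0.085 0 0 0 0 0 10.65;0.085 0 0 0 0 0 10.65;0.085 0 0 0 0 0 10.65;0.085 0 0 0 0 0 10.65",
)

```text
time: 11.5
ee_pos: [0.5428, -0.2827, 0.2159]
ee_rot: [0.44, 0.898, 0.0, -0.001]
ft_force: [-0.7, -0.7, -0.5]
opening: 0.0851
grasp_force: 0.0
```

Call:
send_rows(
  increments="0.085 0 0 0 0 0 10.65;0.085 0 0 0 0 0 10.65;0.085 0 0 0 0 0 10.65;0.085 0 0 0 0 0 10.65;0.085 0 0 0 0 0 10.65;0.085 0 0 0 0 0 10.65;0.085 0 0 0 0 0 10.65;0.085 0 0 0 0 0 10.65;0.085 0 0 0 0 0 10.65",
)

```text
time: 12.62
ee_pos: [0.543, -0.2826, 0.216]
ee_rot: [0.961, 0.275, -0.0, -0.001]
ft_force: [-0.3, 0.6, 0.4]
opening: 0.0853
grasp_force: 0.0
```

```bash
python3 -c "
from h import *
go([.525,-.2945,.013],down(32.1))"
```

```text
t 12.62 pos [ 0.543  -0.2826  0.216 ] rotvec(tool) [-0.1  0.  -0.2] | shift now-axes mm [-21.6   0.8 203. ] final-axes mm [-21.6   0.5 203. ] q [-0.4   0.69  1.26  1.68 -0.68  1.29 -0.02] op 0.0853 F [-0.32  0.56  0.38] M [-0.011 -0.022 -0.01 ]
```

Call:
send_rows(
  increments="0.085 -0.0215 0.0005 0 0 0 0;0.085 0 0 0.055 0 0 0;0.085 0 0 0.055 0 0 0;0.085 0 0 0.045 0 0 0;0.085 0 0 0.03 0 0 0;0.085 0 0 0.018 0 0 0;0.085 0 0 0 0 0 0",
)

```text
time: 13.5
ee_pos: [0.5244, -0.2951, 0.0132]
ee_rot: [0.961, 0.278, -0.001, -0.001]
ft_force: [0.6, -0.3, -0.0]
opening: 0.0847
grasp_force: 0.0
```

Call:
send_rows(
  increments="0 0 0 0 0 0 0;0 0 0 0 0 0 0;0 0 0 0 0 0 0;0 0 0 0 0 0 0;0 0 0 0 0 0 0",
  force=80,
)

```text
time: 14.12
ee_pos: [0.5263, -0.2955, 0.0151]
ee_rot: [0.961, 0.278, 0.001, 0.001]
ft_force: [0.1, 0.6, 5.9]
opening: 0.041
grasp_force: 83.5
```

```bash
python3 -c "
from h import *
go([.525,-.2945,.013],down(32.1))"
```

```text
t 14.12 pos [ 0.5263 -0.2955  0.0151] rotvec(tool) [ 0.1 -0.1  0.2] | shift now-axes mm [-0.6 -1.6  2.1] final-axes mm [-0.6 -1.6  2.1] q [-0.25  0.86  1.02  1.86 -0.9   0.97  0.17] op 0.041 F [0.14 0.64 5.94] M [ 0.281  0.153 -0.003]
```

Call:
send_rows(
  increments="0 0 0 -0.01 0 0 0;0 0 0 -0.025 0 0 0;0 0 0 -0.025 0 0 0;0 0 0 -0.02 0 0 0;0 0 0 0 0 0 0;0 0 0 0 0 0 0",
)

```text
time: 14.88
ee_pos: [0.5253, -0.2944, 0.0933]
ee_rot: [0.961, 0.278, -0.0, -0.001]
ft_force: [-0.2, -0.3, -4.0]
opening: 0.0408
grasp_force: 82.2
```

```bash
python3 -c "
from h import *
feel(); go([.525,-.2945,.013],down(32.1))"
```

```text
heavy toward tool +x if >0: 0.106 sd 0.026 Fz -3.78
t 15.68 pos [ 0.5256 -0.295   0.0937] rotvec(tool) [-0.  -0.   0.2] | shift now-axes mm [-0.3 -0.7 80.7] final-axes mm [-0.2 -0.7 80.7] q [-0.31  0.78  1.12  1.82 -0.8   1.08  0.11] op 0.0409 F [-0.21 -0.69 -2.92] M [-0.051  0.14  -0.015]
```

B's heavy end is towards tool +x, so tool +x should point down the slope.

```bash
python3 -c "
from h import *
go(bay(1,.105,.103),down(1.4)); go(bay(1,.105,.163),RB[-1])"
```

```text
t 15.68 pos [ 0.5256 -0.295   0.0937] rotvec(tool) [-0.  -0.  30.9] | shift now-axes mm [ 182.6 -300.5  -81.1] final-axes mm [   2.6 -351.7  -81.1] q [-0.31  0.78  1.12  1.82 -0.8   1.08  0.11] op 0.0409 F [-0.21 -0.69 -2.92] M [-0.051  0.14  -0.015]
t 15.68 pos [ 0.5256 -0.295   0.0937] rotvec(tool) [  9.4 -34.1  29.9] | shift now-axes mm [ 212.2 -282.9 -130.2] final-axes mm [ -44.4 -351.7 -128. ] q [-0.31  0.78  1.12  1.82 -0.8   1.08  0.11] op 0.0409 F [-0.21 -0.69 -2.92] M [-0.051  0.14  -0.015]
```

Call:
send_rows(
  increments="0 0 0 -0.055 0 0 0;0 0 0 -0.055 0 0 0;0 0 0 -0.04 0 0 10.25;0 0 0 0 0 0 10.25;0 0 0 0 0 0 10.25;0 0 0 0 0 -8.75 0;0 0 0 0 0 -8.75 0;0 0 0 0 0 -8.75 0;0 0 0 0 0 -8.75 0;0 0 0 0 0 0 0",
)

```text
time: 16.92
ee_pos: [0.5281, -0.2941, 0.2402]
ee_rot: [0.953, 0.015, -0.301, 0.004]
ft_force: [-0.8, -0.4, -3.7]
opening: 0.0406
grasp_force: 83.6
```

```bash
python3 -c "
from h import *
go(bay(1,.105,.163),RB[-1])"
```

```text
t 16.93 pos [ 0.5281 -0.2941  0.2402] rotvec(tool) [0.1 0.1 0.4] | shift now-axes mm [  39.8 -350.6   -7.3] final-axes mm [  37.5 -350.8   -6.5] q [-0.25  1.03  1.28  1.27 -0.47  1.85 -0.58] op 0.0406 F [-0.84 -0.41 -3.68] M [ 0.034 -0.97  -0.058]
```

Call:
send_rows(
  increments="0 0.006 -0.05 -0.001 0 0 0.4;0 0.006 -0.05 -0.001 0 0 0;0 0.006 -0.05 -0.001 0 0 0;0 0.006 -0.05 -0.001 0 0 0;0 0.006 -0.05 -0.001 0 0 0;0 0.006 -0.05 -0.001 0 0 0;0 0.002 -0.05 -0.001 0 0 0;0 0 0 0 0 0 0",
)

```text
time: 17.92
ee_pos: [0.5539, 0.0603, 0.2269]
ee_rot: [0.954, 0.014, -0.298, 0.004]
ft_force: [-0.5, -0.4, -4.5]
opening: 0.0408
grasp_force: 84.6
```

```bash
python3 -c "
from h import *
go(bay(1,.105,.023),RB[-1])"
```

```text
t 17.93 pos [0.5539 0.0603 0.2269] rotvec(tool) [ 0.1 -0.3  0.2] | shift now-axes mm [  1.    2.6 142.3] final-axes mm [  1.6   2.9 142.3] q [-0.77  1.    1.27  1.37 -0.65  1.96 -1.04] op 0.0408 F [-0.51 -0.45 -4.53] M [-0.057 -1.022  0.048]
```

Call:
send_rows(
  increments="0 0.001 0.003 0.03 0 -0.3 0.2;0 0 0 0.03 0 0 0;0 0 0 0.03 0 0 0;0 0 0 0.03 0 0 0;0 0 0 0.012 0 0 0;0 0 0 0 0 0 0",
)

```text
time: 18.68
ee_pos: [0.4787, 0.0498, 0.1193]
ee_rot: [0.954, 0.007, -0.301, 0.006]
ft_force: [0.8, -0.2, -1.8]
opening: 0.0405
grasp_force: 85.4
```

```bash
python3 -c "
from h import *
go(bay(1,.080,.014),RB[-1])"
```

```text
t 18.68 pos [0.4787 0.0498 0.1193] rotvec(tool) [ 0.   0.  -0.6] | shift now-axes mm [26.7 -6.2 19.9] final-axes mm [26.7 -5.9 19.9] q [-0.86  1.04  1.24  1.66 -0.68  1.74 -0.97] op 0.0405 F [ 0.82 -0.2  -1.76] M [-0.148 -0.99   0.074]
```

Call:
send_rows(
  increments="0 0.006 -0.006 0.004 0 0 -0.6;0 0.006 0 0.004 0 0 0;0 0 0 0 0 0 0",
)

```text
time: 19.05
ee_pos: [0.483, 0.057, 0.1037]
ee_rot: [0.953, 0.013, -0.304, 0.004]
ft_force: [-0.1, -0.8, -4.0]
opening: 0.041
grasp_force: 85.2
```

```bash
python3 -c "
from h import *
from plant import optics
go(bay(1,.080,.014),RB[-1])
d=optics.snapshot('side'); cv2.imwrite('pics/p2.png',cv2.resize(d['img'][110:270,170:370],(750,600)))"
```

```text
t 19.05 pos [0.483  0.057  0.1037] rotvec(tool) [0.1 0.4 0.1] | shift now-axes mm [14.2  1.3  9.6] final-axes mm [14.2  1.2  9.7] q [-0.86  1.06  1.22  1.65 -0.7   1.73 -0.97] op 0.041 F [-0.13 -0.76 -3.97] M [-0.013 -1.028 -0.056]
```

View pics/p2.png

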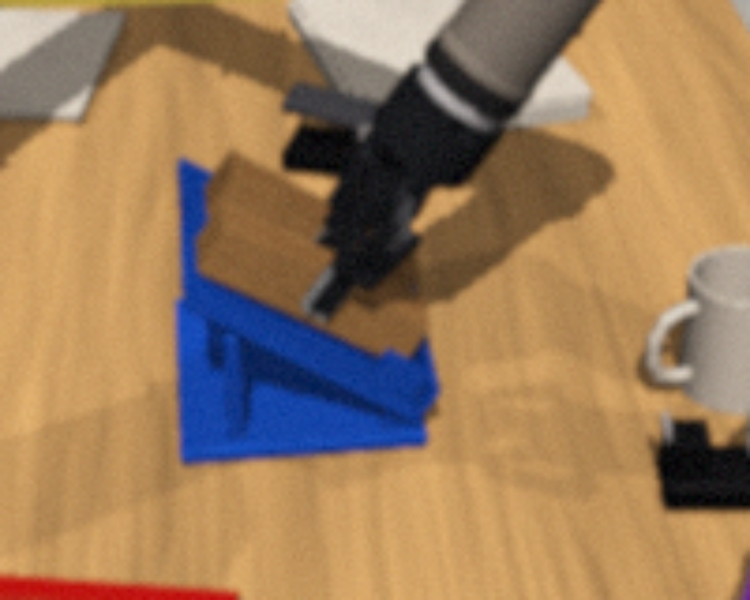

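The side view shows carton B at about (310,270) in the crop, parallel to the slope over bay 1 and just above the deck. Nothing touches the neighbouring carton.

Call:
send_rows(
  increments="0 0.004 0.0012 0.002 0 0.4 0.1;0 0.004 0 0.002 0 0 0;0 0.002 0 0.002 0 0 0;0 0 0 0 0 0 0",
)

```text
time: 19.6
ee_pos: [0.4877, 0.0556, 0.0937]
ee_rot: [0.954, 0.012, -0.3, 0.004]
ft_force: [-0.9, -0.1, -3.8]
opening: 0.0406
grasp_force: 85.2
```

```bash
python3 -c "
from h import *
go(bay(1,.080,.014),RB[-1])"
```

```text
t 19.6 pos [0.4877 0.0556 0.0937] rotvec(tool) [ 0.1 -0.1 -0. ] | shift now-axes mm [ 4.6 -0.2  4.2] final-axes mm [ 4.6 -0.2  4.2] q [-0.85  1.08  1.21  1.65 -0.72  1.72 -0.97] op 0.0406 F [-0.86 -0.12 -3.76] M [ 0.025 -0.988 -0.022]
```

Call:
send_rows(
  increments="0 0.002 0 0.0015 0 0 0;0 0.0015 0 0.0015 0 0 0;0 0.001 0 0.001 0 0 0;0 0 0 0 0 0 0",
)

```text
time: 20.1
ee_pos: [0.489, 0.0555, 0.0892]
ee_rot: [0.954, 0.012, -0.3, 0.004]
ft_force: [1.5, -0.2, 6.3]
opening: 0.0407
grasp_force: 86.2
```

```bash
python3 -c "
from h import *
from plant import robot
go(bay(1,.080,.014),RB[-1]); print((robot.get_state()['ft_force']-np.array([0,0,-3.8]))@RB[-1])"
```

```text
t 20.1 pos [0.489  0.0555 0.0892] rotvec(tool) [ 0.1 -0.  -0. ] | shift now-axes mm [ 0.9 -0.4  1.2] final-axes mm [ 0.9 -0.4  1.2] q [-0.85  1.08  1.21  1.65 -0.72  1.71 -0.97] op 0.0407 F [ 1.54 -0.2   6.26] M [ 0.075  0.658 -0.02 ]
[-4.51490665  0.23787044 -9.11801784]
```

Call:
send_rows(
  increments="0 0.001 0 -0.0005 0 0 0;0 0.001 0 0 0 0 0;0 0 0 0 0 0 0",
)

```text
time: 20.48
ee_pos: [0.4907, 0.0556, 0.0882]
ee_rot: [0.954, 0.012, -0.301, 0.004]
ft_force: [0.1, -0.8, 4.6]
opening: 0.0409
grasp_force: 86.2
```

```bash
python3 -c "
from h import *
from plant import robot
go(bay(1,.080,.014),RB[-1]); print((robot.get_state()['ft_force']-np.array([0,0,-3.8]))@RB[-1])"
```

```text
t 20.48 pos [0.4907 0.0556 0.0882] rotvec(tool) [ 0. -0. -0.] | shift now-axes mm [-1.  -0.4  1.4] final-axes mm [-1.  -0.4  1.4] q [-0.84  1.08  1.2   1.64 -0.72  1.71 -0.97] op 0.0409 F [ 0.12 -0.77  4.58] M [ 0.059  0.855 -0.047]
[-4.72135103  0.77302018 -6.92485649]
```

Call:
send_rows(
  increments="0 0.0015 0 -0.0003 0 0 0;0 0.001 0 0 0 0 0;0 0 0 0 0 0 0",
)

```text
time: 20.85
ee_pos: [0.4907, 0.0555, 0.0881]
ee_rot: [0.953, 0.011, -0.303, 0.004]
ft_force: [-5.9, 1.3, 11.8]
opening: 0.0408
grasp_force: 86.3
```

```bash
python3 -c "
from h import *
from plant import robot,optics
go(bay(1,.080,.014),RB[-1]); print((robot.get_state()['ft_force']-np.array([0,0,-3.8]))@RB[-1])
P=cloud(optics.snapshot('scene')); L=(P-BAY[1])@np.stack([UX,UY,UN],1)
for a,b in((.0,.05),(.11,.2)):
  q=L[(L[...,2]>.031)&(L[...,2]<.044)&(abs(L[...,1])<.024)&(L[...,0]>-.02+0*a)&(L[...,0]>a-.02)&(L[...,0]<b)]
  print(len(q),np.percentile(q,[1,50,99],axis=0).round(4).tolist())"
```

```text
t 20.85 pos [0.4907 0.0555 0.0881] rotvec(tool) [-0.   0.3 -0.1] | shift now-axes mm [-1.1 -0.4  1.3] final-axes mm [-1.1 -0.4  1.3] q [-0.84  1.09  1.2   1.64 -0.72  1.72 -0.97] op 0.0408 F [-5.92  1.35 11.75] M [0.191 1.953 0.129]
[-13.73742105  -1.49267873  -9.36707345]
412 [[0.0013, -0.0211, 0.0327], [0.0252, 0.0012, 0.039], [0.0494, 0.0207, 0.0423]]
604 [[0.0922, -0.0217, 0.0318], [0.1263, 0.0005, 0.0365], [0.16, 0.0206, 0.04]]
```

Call:
send_rows(
  increments="0 -0.001 0 -0.0005 0 -0.8 0;0 0 0 0 0 -0.8 0;0 0 0 0 0 0 0",
)

```text
time: 21.28
ee_pos: [0.4908, 0.0555, 0.0879]
ee_rot: [0.949, 0.011, -0.316, 0.004]
ft_force: [-5.5, -0.6, 5.2]
opening: 0.0413
grasp_force: 85.8
```

```bash
python3 -c "
from h import *
from plant import robot,optics
go(bay(1,.080,.014),RB[-1]); print((robot.get_state()['ft_force']-np.array([0,0,-3.8]))@RB[-1])
P=cloud(optics.snapshot('scene')); L=(P-BAY[1])@np.stack([UX,UY,UN],1)
for a in (.01,.02,.03,.04,.05,.06,.11,.12,.13,.14,.15):
  q=L[(L[...,2]>.029)&(L[...,2]<.044)&(abs(L[...,1])<.018)&(abs(L[...,0]-a)<.005)]
  print(a,len(q),np.median(q[:,2]).round(4),end='; ')"
```

```text
t 21.27 pos [0.4908 0.0555 0.0879] rotvec(tool) [-0.   1.8 -0.1] | shift now-axes mm [-1.2 -0.5  1.3] final-axes mm [-1.2 -0.5  1.2] q [-0.83  1.1   1.19  1.62 -0.71  1.74 -0.97] op 0.0413 F [-5.51 -0.59  5.16] M [0.091 0.979 0.031]
[-9.66122388  0.45397619 -4.16943473]
0.01 67 0.0382; 0.02 66 0.0381; 0.03 66 0.038; 0.04 66 0.0381; 0.05 51 0.0378; 0.06 6 0.0375; 0.11 70 0.0374; 0.12 66 0.0376; 0.13 72 0.0374; 0.14 69 0.0374; 0.15 72 0.0374;
```

Call:
send_rows(
  increments="0 -0.0005 0 0.001 0 0 0;0 0 0 0.0005 0 0 0;0 0 0 0 0 0 0",
)

```text
time: 21.7
ee_pos: [0.4899, 0.0554, 0.0868]
ee_rot: [0.949, 0.011, -0.315, 0.004]
ft_force: [-6.1, -0.8, 5.1]
opening: 0.0406
grasp_force: 85.8
```

```bash
python3 -c "
from h import *
from plant import robot,optics
go(bay(1,.080,.014),RB[-1]); print((robot.get_state()['ft_force']-np.array([0,0,-3.8]))@RB[-1])
P=cloud(optics.snapshot('scene')); L=(P-BAY[1])@np.stack([UX,UY,UN],1)
for a in (.01,.02,.03,.04,.11,.12,.13,.14,.15):
  q=L[(L[...,2]>.029)&(L[...,2]<.044)&(abs(L[...,1])<.018)&(abs(L[...,0]-a)<.005)]
  print(a,len(q),np.median(q[:,2]).round(4),end='; ')"
```

```text
t 21.7 pos [0.4899 0.0554 0.0868] rotvec(tool) [ 0.   1.7 -0.1] | shift now-axes mm [-1.2 -0.5 -0.1] final-axes mm [-1.2 -0.5 -0.2] q [-0.83  1.1   1.19  1.63 -0.71  1.74 -0.97] op 0.0406 F [-6.08 -0.82  5.07] M [0.035 0.884 0.12 ]
[-10.08287776   0.67243804  -3.77262681]
0.01 63 0.0369; 0.02 66 0.0365; 0.03 66 0.0365; 0.04 67 0.0368; 0.11 69 0.0362; 0.12 68 0.0357; 0.13 69 0.0355; 0.14 71 0.0356; 0.15 68 0.036;
```

Call:
send_rows(
  increments="0 -0.0005 0 0.0003 0 -0.3 0;0.05 0 0 0 0 0 0;0.085 0 0 0 0 0 0;0.085 0 0 0 0 0 0;0.085 0 0 -0.02 0 0 0;0.085 0 0 -0.04 0 0 0;0.085 0 0 -0.04 0 0 0;0.085 0 0 -0.02 0 0 0",
)

```text
time: 22.75
ee_pos: [0.5645, 0.0572, 0.1838]
ee_rot: [0.949, 0.012, -0.314, 0.005]
ft_force: [0.4, -0.2, 0.9]
opening: 0.085
grasp_force: 0.0
```

```bash
python3 -c "
from h import *
from plant import optics
d=optics.snapshot('scene'); P=cloud(d); cv2.imwrite('pics/end.png',d['img'])
for b in (0,1):
  L=(P-BAY[b])@np.stack([UX,UY,UN],1); k=(L[...,2]>.033)&(L[...,2]<.041)&(abs(L[...,1])<.04)&(L[...,0]>-.02)&(L[...,0]<.2)
  q=L[k]; print(len(q),cv2.minAreaRect((q[:,:2]*1e3).astype(np.float32)),[np.median(q[abs(q[:,0]-a)<.015,2]).round(4) for a in (.03,.08,.14)])
go(bay(1,.080,.014),RB[-1])"
```

```text
721 ((80.36666870117188, -0.6131153106689453), (44.771148681640625, 159.7796173095703), 89.80018615722656) [np.float64(0.0361), np.float64(0.0359), np.float64(0.036)]
1157 ((80.18682098388672, -0.1558818817138672), (45.156883239746094, 159.9488525390625), 89.90851593017578) [np.float64(0.0362), np.float64(0.036), np.float64(0.0359)]
t 22.8 pos [0.5657 0.0569 0.1852] rotvec(tool) [0.2 1.5 0. ] | shift now-axes mm [ -3.6  -1.2 124. ] final-axes mm [ -6.8  -0.9 123.9] q [-0.73  1.05  1.21  1.35 -0.66  1.94 -1.05] op 0.0851 F [-0.08  0.44  1.48] M [ 0.012 -0.608  0.007]
```

View pics/end.png

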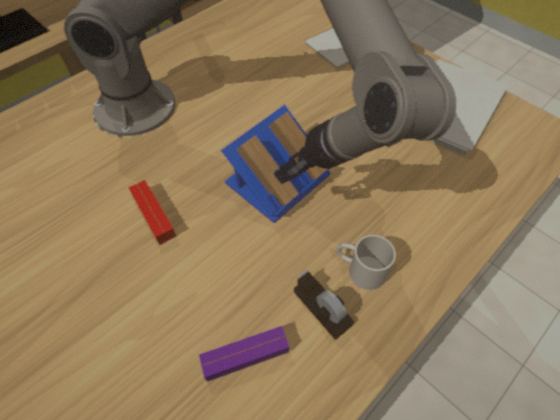

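Both cartons lie flat against the stop, at about (265,170) and (290,135) in the picture, and the gripper is clear of them. The mug and tape dispenser haven't moved. The arm blocks the view of the hole punch.

```bash
python3 -c "
from plant import ticket
print(ticket.hand_in())"
```

```text
the job is handed in; nothing more can be done
None
```

Both cartons are filed, A in bay 0 and B in bay 1: heavy ends down by the lift readings, flat against the bottom stop and released. I handed the job in at about 23 s; the arm hid the hole punch in the last picture, so I didn't check it there.

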